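Read a culture dish under the hand magnifier

TASK

Take the amber lid off the culture dish on the lit viewer and balance it, open side down, on top of the green domed lid rest; let go of it there. Then pick up the magnifier by its orange grip, carry it over the top of the blue slide rack without touching the rack, and finish holding its lens level and still about 15 mm above the rim of the open dish, centred on the dish and touching neither dish nor viewer. Do not put the magnifier down or let go: the job ends with it held there, the lid still on its rest and the bottle, jar and red box left where they stand.

Things in the scene. Friction and masses are not known exactly. Their poses are not given: they have to be found in the camera images.
- viewer: Lit dish viewer, fixed: grey box 150 x 150 mm, 35 mm high, with a small round white stage (48 mm across, 12 mm high) in the middle of its top, and on it a clear culture dish (53 mm across, 12 mm high, red agar) that is fixed to the stage. Origin at the centre of the underside, z up; its x and y axes lie along the box's sides. Turned up to 0.3 rad.
- dish_rim (a point): Centre of the dish's rim, at the level of the rim's upper edge: 59 mm above the bench, on the viewer's centre line.
- lid_center (a point): Loose amber lid of the dish, 60 mm across outside, 10 mm high, about 30 g: a flat top 2 mm thick with a skirt 2 mm thick (56 mm across inside). Origin at its centre, half-way up (5 mm above the skirt's lower edge); z up through the top. At the start it sits on the dish, its skirt's lower edge 51 mm above the bench and 16 mm above the viewer's box; there is 1.5 mm play around the dish. Grip it by the skirt, across its width.
- lid_under (a point): The middle of the inner face (underside) of the lid's flat top, 3 mm above lid_center; z up through the top.
- lid: The same lid as a whole; its origin is at the centre of the skirt's lower edge plane.
- lid_rest: Lid rest, fixed: dark round foot 68 mm across and 10 mm high, thin steel stem, and a green dome (a spherical cap of 30 mm radius, 49 mm across at its widest) on top. Origin at the centre of its underside on the bench, z up.
- dome_top (a point): Highest point of the green dome, 75 mm above the bench. A lid resting on it has its lid_under point here; its skirt hangs around the dome without touching it, with about 8 mm play.
- magnifier: Loose hand magnifier, about 160 g: round black lens frame 82 mm across and 12 mm high lying flat on the bench, with an upright orange grip beside it. Origin at the centre of the lens frame's underside, z up; the grip lies on its -x side, 65 mm from the lens centre. The lens and frame are one flat disc below.
- magnifier_grip (a point): Point to grip on the magnifier's upright orange grip: on the grip's axis, 50 mm above the underside of the frame and 65 mm from the lens centre. The grip is 14 mm thick along the magnifier's y, 24 mm wide along its x, and reaches up to 78 mm above the frame's underside. Axes as the magnifier's.
- lens_under (a point): Centre of the underside of the lens frame (same point and axes as the magnifier's origin).
- slide_rack: Blue slide rack, fixed: 200 mm along its x, 90 mm along its y, 100 mm high, with upright plates and trays between them. It stands between the viewer and the magnifier. Origin at the centre of its underside, z up.
- rack_top (a point): Centre of the rack at the level of its highest edges, 100 mm above the bench; axes as the rack's.
- reagent_bottle: Bystander: loose amber bottle 44 mm across, 95 mm high. Origin at the centre of its underside.
- specimen_jar: Bystander: loose white jar with a yellow cap, 44 mm across, 55 mm high. Origin at the centre of its underside.
- slide_box: Bystander: loose red box 35 x 80 mm, 30 mm high. Origin at the centre of its underside.
Mind the look-alikes: they are no part of the job. Several things look just like the viewer: the one meant starts farthest to the robot's right.

How it is judged:
By the outcome, as a careful person would: the job done as asked, in the order asked, and still so for the second after the job is handed in, while the arm keeps its last pose, push and grip.
It also fails if it takes over 61 s, if anything falls off the work surface, if the arm or the gripper's body presses on something with over 40 N, if the wrist force passes 120 N, or if a joint passes its speed limit or range.

ROBOT

A 6-joint arm with a two-finger parallel gripper is mounted at the origin on the work surface. World frame = base frame: x ahead of the robot, y to its left, z up, the work surface at z = 0. Lengths are in m, angles in rad, forces in N, time in s.
With the tool pointing down it reaches from about 0.225 to 0.875 m from the base axis. Payload 3.4 kg.
Tool frame: the origin (TCP) lies midway between the tips of the shut fingers; the grasp point (between the pads) lies 19 mm behind it (manip.pinch_z is the distance from the TCP to the grasp point, in m); z points along the fingers, y is the line along which they close (so a half turn about z gives the same grasp; the last joint's range is limited). The gripper opens to 85 mm and grips with 20 to 120 N. Pads are 22 mm wide; open, the fingers measure 114 mm over their backs; the gripper's body (76 mm by 85 mm) begins 54 mm behind the grasp point. The pads swing forward as they close: fully open they stand 13 mm farther back than shut.
Start: joints at [1.085, 0.276, 1.505, -0, 1.361, -0.121], TCP at [0.205, 0.537, 0.231] pointing down, gripper open.
Joint ranges: [-2.89, 2.89], [-0.75, 2.08], [0.22, 2.7], [-1.18, 4.32], [0.11, 2.71], [-2.7, 2.7]. Speed limits (rad/s): [2.57, 2.57, 3.14, 3.14, 3.14, 3.14].

INTERFACE

Orientations are given as a unit quaternion [w, x, y, z].
In Python, from rig import manip gives the robot as it stands.
- The arm moves only by the tool carry_out, never from a script. Its arguments are lists of equal length, an entry for each row: "delta_pos": the shift along the tool's x, y, z scaled (see below), a list of three; "turn": the turn, a rotation vector about the tool's x, y, z scaled (see below), a list of three; "claw": the closure, from -1 (fully open) to 1 (shut). A call has 1 to 12 rows; each row is the pose to reach, as a shift and turn from the pose commanded when the call began, along the tool's axes at that moment; what a row does not reach only later rows make up. The controller multiplies each number of a shift by 400 mm and each number of a turn by 30 degrees. A row lasts 1/10 s, in which the tool goes at most 50 mm and 8.59 degrees, less where a joint would pass 70% of its speed; a pose out of reach is approached as far as the arm can. A call with a number of a shift or a turn outside -1 to 1 is refused whole. A call with a gripper value outside its range is refused whole. The fingers move at their own pace and stop on an object; "force" is the grip in N (left out, the last holds). Time passes only in rows, so rows that repeat a pose let the fingers close. It gives the time, the measured TCP pose, the force, the opening and the grip force at its end, in the units of the state.
- manip.get_state(): the state, without advancing time (a new reading comes with each control period).
- manip.get_image(name): name is "scene" or "side" or "wrist"; returns a dict with "image" (384x512x3 uint8, red, green, blue), "z_map" (384x512 float32, m along the optical axis (not along the pixel's ray), 0 where there is no reading), "fx", "fy", "cx", "cy" (pixels), "world_to_cam" (4x4, takes a point from world to camera coordinates). Camera axes: x right, y down, z forward; pixel columns grow to the right and rows downward; lengths in m; the calibration is good to about 2 mm. A picture is of the moment at which its call begins.
- manip.sign_off(): hands the job in; it is judged then, once.
Trained networks look in the newest picture that a camera, given by its name, has taken for a name from the list of things; names that differ only in an ending like _2 or _b are one class to them, and where a whole thing is asked for, a point or a joint stands for the part that bears it (a point fixed in the world has none). Each returns a list of dicts, best first, with "score" (0 to 1); they miss things now and then, are a little off and sometimes report something else, mostly with a low value. They report only what shows in the picture. A call takes as long as a camera call. They do not tell look-alikes from the thing itself.
- manip.spot_in(camera, query): "point" ([x, y, z] in m, in world coordinates, good to about 4 mm: the middle of the surface that is visible of it).
- manip.place_of(camera, query): "point" ([x, y, z] in m, in world coordinates, good to about 4 mm: a listed point, or the origin of a listed thing).
The state is a dict: "clock": time; "qpos": joint angles; "qd": joint speeds; "effort": joint torques, N m; "position": TCP position; "ee_rot": TCP orientation; "contact_force": force on the tool from outside, world axes, zero at the start; "moment": the same for the moment, N m; "width": finger opening in m; "gripper_force": force on a finger pad.
Only numpy, scipy, OpenCV 4.12 (cv2) and the standard library are available. Lean on these libraries where they do the work, as an engineer would, in place of code of your own. Each camera call takes 0.05 s, during which the arm holds its last target. There are 200 camera calls.

## Working session

There is one attempt and no reset: what is moved stays moved. The work goes in short steps, Python scripts to look and compute and a tool call to move; the robot and the scene stay as the last step left them, time stands still between calls to the robot, and variables do not carry over. Pictures are saved under pics/ and viewed, at most 10 in all, crops included, and the job is handed in when it is done.

Besides the shell and the picture viewer there is one more tool, called after ">>>" in YAML: its name, and indented under it one key for each argument. carry_out: Moves the arm, as the interface text tells. Shifts and turns lie within -1 to 1; 1 stands for 400 mm of shift or 30 degrees of turn. Its arguments: {"type":"object","properties":{"delta_pos":{"type":"array","items":{"type":"array","items":{"type":"number","minimum":-1,"maximum":1}}},"turn":{"type":"array","items":{"type":"array","items":{"type":"number","minimum":-1,"maximum":1}}},"claw":{"type":"array","items":{"type":"number"}},"force":{"type":"number"}},"required":["delta_pos","turn","claw"]}

```bash
mkdir -p pics; ls; cat > h.py <<'E'
import numpy as np, cv2
from rig import manip
def cam(n):
    return manip.get_image(n)
def px(d,p):
    q=(d["world_to_cam"]@np.r_[p,1])[:3]; return (d["fx"]*q[0]/q[2]+d["cx"], d["fy"]*q[1]/q[2]+d["cy"])
def cloud(d):
    z=d["z_map"]; v,u=np.indices(z.shape)
    P=np.stack([(u-d["cx"])*z/d["fx"],(v-d["cy"])*z/d["fy"],z],-1)
    T=np.linalg.inv(d["world_to_cam"]); W=P@T[:3,:3].T+T[:3,3]; W[z<=0]=np.nan; return W
E
python3 - <<'E'
from h import *
ims=[]
for n in ["scene","side"]:
    d=cam(n); ims.append(d["image"])
    for q in ["viewer","lid_center","dome_top","magnifier_grip","lens_under","rack_top","reagent_bottle","specimen_jar","slide_box","dish_rim"]:
        for r in manip.place_of(n,q)[:4]:
            print(n,q,round(r["score"],2),np.round(r["point"],3),np.round(px(d,r["point"])))
    cv2.imwrite(f"pics/{n}0.png",cv2.resize(d["image"][:,:,::-1],(768,576)))
E
```

```text
pics
scene viewer 0.95 [0.536 0.286 0.001] [323. 211.]
scene lid_center 0.58 [0.533 0.289 0.057] [325. 196.]
scene dome_top 0.62 [ 0.469 -0.307  0.076] [132. 181.]
scene magnifier_grip 0.75 [ 0.586 -0.092  0.048] [199. 211.]
scene lens_under 0.96 [ 0.648 -0.11  -0.004] [192. 239.]
scene lens_under 0.26 [ 0.689 -0.371  0.   ] [ 95. 250.]
scene rack_top 0.81 [0.538 0.038 0.103] [243. 186.]
scene reagent_bottle 0.64 [0.738 0.052 0.002] [248. 259.]
scene specimen_jar 0.79 [ 0.69  -0.375 -0.003] [ 94. 251.]
scene specimen_jar 0.65 [ 0.646 -0.111 -0.002] [191. 238.]
scene specimen_jar 0.24 [0.537 0.289 0.055] [326. 197.]
scene slide_box 0.59 [ 0.427 -0.127  0.002] [194. 192.]
scene dish_rim 0.71 [0.531 0.287 0.059] [325. 195.]
scene dish_rim 0.61 [0.579 0.523 0.062] [407. 203.]
side viewer 0.88 [0.578 0.523 0.001] [207. 357.]
side viewer 0.86 [0.538 0.288 0.004] [251. 278.]
side viewer 0.5 [ 0.646 -0.116 -0.002] [249. 180.]
side lid_center 0.6 [0.532 0.286 0.056] [254. 264.]
side dome_top 0.57 [ 0.477 -0.306  0.076] [309. 139.]
side dome_top 0.45 [0.531 0.29  0.057] [254. 265.]
side magnifier_grip 0.66 [ 0.586 -0.091  0.052] [265. 175.]
side lens_under 0.78 [ 0.652 -0.115 -0.004] [247. 181.]
side rack_top 0.59 [0.54  0.039 0.099] [271. 191.]
side specimen_jar 0.6 [ 0.689 -0.375  0.002] [255. 138.]
side specimen_jar 0.44 [ 0.472 -0.305  0.076] [310. 139.]
side slide_box 0.78 [ 0.431 -0.127 -0.   ] [313. 188.]
side slide_box 0.73 [ 0.586 -0.09   0.054] [265. 174.]
side slide_box 0.7 [ 0.477 -0.304  0.072] [308. 140.]
side slide_box 0.28 [0.531 0.291 0.056] [253. 266.]
side dish_rim 0.97 [0.533 0.289 0.056] [253. 265.]
side dish_rim 0.89 [0.575 0.52  0.059] [208. 343.]
```

View pics/scene0.png

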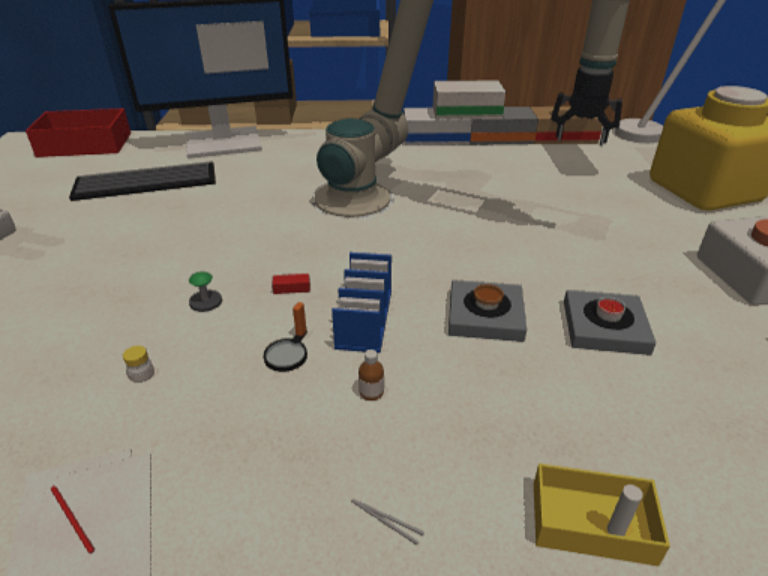

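View pics/side0.png

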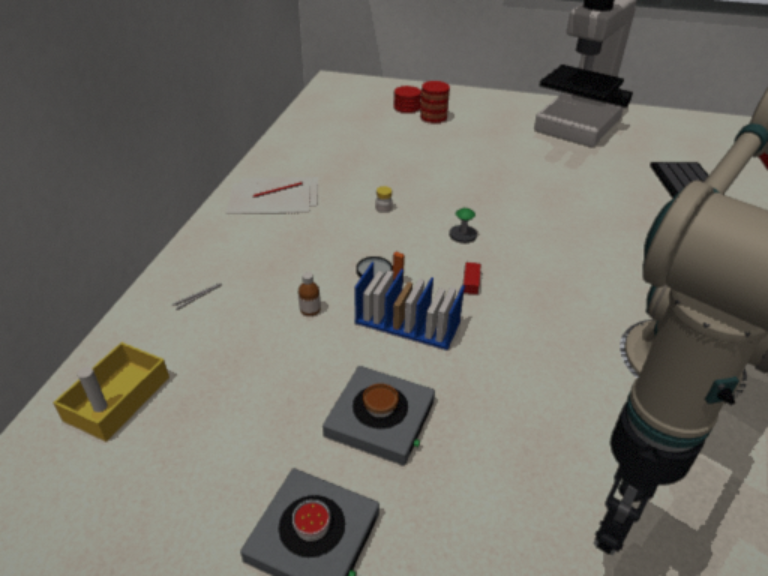

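The scene camera faces the robot, so image left is the robot's right. There are two viewer-like boxes. A is at scene px (487,310) in the enlarged view, y≈0.287, with an amber lid. B is at (607,320), y≈0.522, open and red. A is farther to the robot's right and has the lid, so A is the one meant. I'll confirm it in a crop and refine the positions from depth.

```bash
python3 - <<'E'
from h import *
out=[]
for n in ["scene","side"]:
    d=cam(n); W=cloud(d); im=d["image"].astype(int); hsv=cv2.cvtColor(d["image"],cv2.COLOR_RGB2HSV)
    def near(x,y,r,z0,z1): 
        return (np.hypot(W[...,0]-x,W[...,1]-y)<r)&(W[...,2]>z0)&(W[...,2]<z1)
    def rep(name,m):
        p=W[m]; print(n,name,len(p),"med",np.round(np.median(p,0),4),"min",np.round(np.percentile(p,2,axis=0),3),"max",np.round(np.percentile(p,98,axis=0),3))
        if len(p)>5:
            r=cv2.minAreaRect((p[:,:2]*1000).astype(np.float32)); print("   rect",np.round(r[0],1),np.round(r[1],1),round(r[2],1))
    rep("lidtop",near(.533,.288,.045,.057,.07))
    rep("viewertop",near(.533,.288,.12,.03,.04))
    rep("dome",near(.474,-.306,.04,.06,.09))
    rep("foot",near(.474,-.306,.05,.005,.014))
    rep("lens",near(.65,-.112,.05,.006,.018))
    rep("grip",near(.586,-.091,.03,.03,.09))
    rep("griptop",near(.586,-.091,.03,.073,.09))
    rep("rack",near(.538,.038,.13,.03,.12)&(hsv[...,0]>100)&(hsv[...,1]>120))
    rep("racktop",near(.538,.038,.13,.09,.12))
    rep("bottle",near(.738,.052,.04,.02,.12))
    rep("box",near(.429,-.127,.05,.02,.05))
    rep("jar",near(.69,-.375,.04,.02,.08))
    if n=="scene": cv2.imwrite("pics/crop.png",cv2.resize(d["image"][150:260,280:450,::-1],None,fx=4,fy=4))
print({k:np.round(v,4) for k,v in manip.get_state().items()}, manip.pinch_z)
E
```

```text
scene lidtop 210 med [0.5358 0.2879 0.0621] min [0.505 0.26  0.058] max [0.563 0.315 0.064]
   rect [533.9 287.7] [59.1 60. ] 37.0
scene viewertop 1246 med [0.5576 0.28   0.0365] min [0.461 0.212 0.032] max [0.613 0.361 0.039]
   rect [534.7 288. ] [150.2 153.3] 81.6
scene dome 114 med [ 0.4811 -0.3021  0.07  ] min [ 0.46  -0.324  0.063] max [ 0.493 -0.284  0.077]
   rect [ 478.5 -302.9] [32.2 45.7] 21.1
scene foot 207 med [ 0.4802 -0.3005  0.0106] min [ 0.445 -0.336  0.006] max [ 0.506 -0.273  0.013]
   rect [ 475.8 -307.9] [65.9 82.3] 11.2
scene lens 497 med [ 0.6472 -0.1134  0.0104] min [ 0.607 -0.151  0.007] max [ 0.686 -0.078  0.015]
   rect [ 648.7 -114.5] [81.4 80.4] 25.5
scene grip 122 med [ 0.5944 -0.0881  0.0595] min [ 0.579 -0.099  0.031] max [ 0.601 -0.08   0.081]
   rect [588.5 -90.4] [15.9 26. ] 67.6
scene griptop 34 med [ 0.5902 -0.0896  0.0783] min [ 0.577 -0.099  0.073] max [ 0.601 -0.081  0.081]
   rect [588.7 -89.4] [14.2 26. ] 73.6
scene rack 1123 med [0.6301 0.0332 0.0827] min [ 0.441 -0.018  0.033] max [0.642 0.089 0.101]
   rect [540.1  35.6] [ 89.4 200.9] 82.0
[... 2026 characters left out ...]
2 83.5] 6.8
side jar 120 med [ 0.6848 -0.3623  0.0441] min [ 0.668 -0.389  0.021] max [ 0.704 -0.352  0.056]
   rect [ 688.3 -371.9] [37.9 46.3] 17.7
{'clock': np.float64(1.2), 'qpos': array([ 1.085 ,  0.2759,  1.5049,  0.    ,  1.3607, -0.121 ]), 'qd': array([-0.0004,  0.0021, -0.0006,  0.    ,  0.0003,  0.0031]), 'effort': array([ 4.00000e-04, -4.16677e+01, -2.46099e+01, -4.00000e-04,
        1.00000e-04, -0.00000e+00]), 'position': array([0.2052, 0.5372, 0.2313]), 'ee_rot': array([0.000e+00, 1.814e-01, 9.834e-01, 1.000e-04]), 'contact_force': array([0.4075, 0.3461, 0.6769]), 'moment': array([ 0.0359,  0.0447, -0.0164]), 'gripper_force': np.float64(0.0), 'width': np.float64(0.0857)} 0.0187
```

View pics/crop.png

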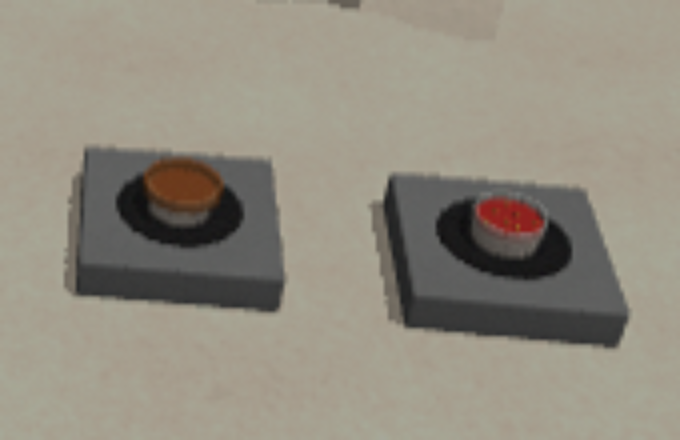

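The crop shows the left viewer (180,190) wearing the amber lid and the right one (510,215) open. The left one, A, is the target. Next I'll write a helper that turns a world target into move units.

```bash
cat >> h.py <<'E'
from scipy.spatial.transform import Rotation as R
def rot(s): return R.from_quat(np.asarray(s["ee_rot"])[[1,2,3,0]])
def go(*ts,s=None):
    s=s or manip.get_state(); r=rot(s)
    for t in ts: print(t,"->",np.round(r.inv().apply(np.array(t)-s["position"])/.4,4))
E
python3 - <<'E'
from h import *
go([.5335,.2885,.231],[.5335,.2885,.14])
print(rot(manip.get_state()).as_matrix().round(3))
E
```

```text
[0.5335, 0.2885, 0.231] -> [-9.886e-01 -2.879e-01  8.000e-04]
[0.5335, 0.2885, 0.14] -> [-0.9886 -0.288   0.2283]
[[-0.934  0.357  0.   ]
 [ 0.357  0.934  0.   ]
 [ 0.     0.    -1.   ]]
```

>>> carry_out:
  delta_pos:
    - [-0.12, -0.035, 0]
    - [-0.24, -0.07, 0]
    - [-0.36, -0.105, 0.02]
    - [-0.48, -0.14, 0.05]
    - [-0.6, -0.175, 0.08]
    - [-0.72, -0.21, 0.11]
    - [-0.82, -0.24, 0.14]
    - [-0.9, -0.262, 0.17]
    - [-0.96, -0.28, 0.2]
    - [-0.9886, -0.288, 0.228]
    - [-0.9886, -0.288, 0.228]
    - [-0.9886, -0.288, 0.228]
  turn:
    - [0, 0, 0]
    - [0, 0, 0]
    - [0, 0, 0]
    - [0, 0, 0]
    - [0, 0, 0]
    - [0, 0, 0]
    - [0, 0, 0]
    - [0, 0, 0]
    - [0, 0, 0]
    - [0, 0, 0]
    - [0, 0, 0]
    - [0, 0, 0]
  claw: [-1, -1, -1, -1, -1, -1, -1, -1, -1, -1, -1, -1]
  force: 40

```text
clock: 2.4
position: [0.5326, 0.2891, 0.14]
ee_rot: [-0.001, 0.181, 0.983, 0.0]
contact_force: [0.1, -0.0, 0.3]
width: 0.0855
gripper_force: 0.0
```

```bash
python3 - <<'E'
from h import *
d=cam("wrist"); W=cloud(d)
for q in ["lid_center","dish_rim"]:
    for r in manip.place_of("wrist",q)[:2]: print(q,round(r["score"],2),np.round(r["point"],4),np.round(px(d,r["point"])))
m=(np.hypot(W[...,0]-.5335,W[...,1]-.2885)<.045)&(W[...,2]>.055)&(W[...,2]<.07)
p=W[m]; c=cv2.minEnclosingCircle((p[:,:2]*1000).astype(np.float32)); print(m.sum(),c,cv2.minAreaRect((p[:,:2]*1000).astype(np.float32)),np.median(p[:,2]))
s=manip.get_state();print(s["position"],s["clock"]); im=d["image"][:,:,::-1].copy()
cv2.imwrite("pics/w1.png",im)
go([.5335,.2885,.037])
E
```

```text
lid_center 0.76 [0.5365 0.2906 0.0558] [260. 206.]
dish_rim 0.19 [0.5364 0.2872 0.0507] [255. 205.]
5907 ((532.7135620117188, 287.8284912109375), 29.966472625732422) ((532.6536254882812, 287.8180236816406), (59.01779556274414, 59.194923400878906), 83.28707122802734) 0.05990992341234935
[0.53272409 0.28969252 0.14099894] 2.55
[0.5335, 0.2885, 0.037] -> [-0.0027 -0.0024  0.26  ]
```

View pics/w1.png

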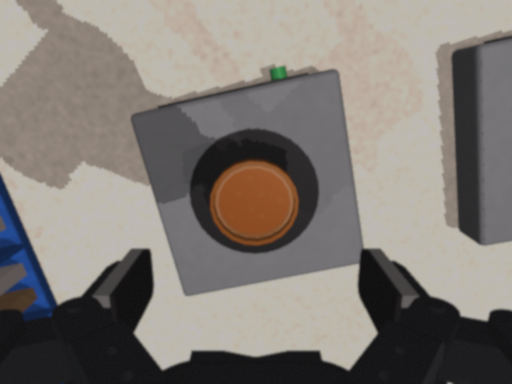

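The lid is at (254,202), between the open fingers. Now I'll go down and grip.

>>> carry_out:
  delta_pos:
    - [-0.002, -0.0035, 0.06]
    - [-0.002, -0.0035, 0.12]
    - [-0.002, -0.0035, 0.18]
    - [-0.002, -0.0035, 0.22]
    - [-0.002, -0.0035, 0.24]
    - [-0.002, -0.0035, 0.26]
    - [-0.002, -0.0035, 0.26]
    - [-0.002, -0.0035, 0.26]
  turn:
    - [0, 0, 0]
    - [0, 0, 0]
    - [0, 0, 0]
    - [0, 0, 0]
    - [0, 0, 0]
    - [0, 0, 0]
    - [0, 0, 0]
    - [0, 0, 0]
  claw: [-1, -1, -1, -1, -1, -1, -1, -1]

```text
clock: 3.35
position: [0.5342, 0.2874, 0.0369]
ee_rot: [0.001, 0.181, 0.983, 0.0]
contact_force: [-0.4, 0.1, 0.7]
width: 0.0857
gripper_force: 0.0
```

>>> carry_out:
  delta_pos:
    - [0, 0, 0]
    - [0, 0, 0]
    - [0, 0, 0]
    - [0, 0, 0]
    - [0, 0, 0]
    - [0, 0, 0]
    - [0, 0, 0]
    - [0, 0, 0]
  turn:
    - [0, 0, 0]
    - [0, 0, 0]
    - [0, 0, 0]
    - [0, 0, 0]
    - [0, 0, 0]
    - [0, 0, 0]
    - [0, 0, 0]
    - [0, 0, 0]
  claw: [-0.5, -0.4, -0.3, -0.2, -0.2, -0.2, -0.2, -0.2]
  force: 30

```text
clock: 4.15
position: [0.5343, 0.2871, 0.0373]
ee_rot: [0.001, 0.181, 0.983, 0.001]
contact_force: [-0.4, -0.1, 5.7]
width: 0.0595
gripper_force: 31.8
```

```bash
python3 - <<'E'
from h import *
d=cam("wrist"); cv2.imwrite("pics/w2.png",d["image"][:,:,::-1])
d=cam("side"); u,v=px(d,[.533,.288,.06]);u,v=int(u),int(v); c=d["image"][v-50:v+50,u-60:u+60,::-1]
cv2.imwrite("pics/s2.png",cv2.resize(c,None,fx=5,fy=5,interpolation=cv2.INTER_CUBIC))
s=manip.get_state();print(s["position"],s["width"],s["gripper_force"],s["contact_force"],s["clock"])
E
```

```text
[0.53431851 0.28716563 0.03734243] 0.059154723408815287 31.824670750647783 [-0.8690011   0.30702862  6.3014999 ] 4.25
```

View pics/s2.png

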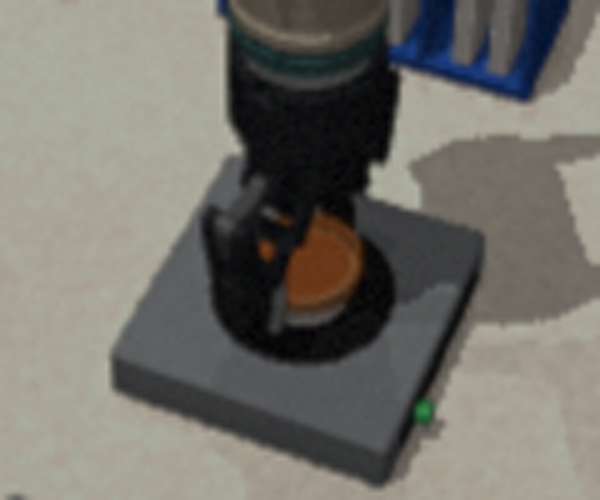

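Opening is 59 mm and grip 32 N, and the side view shows the lid (310,260) between the pads. Lifting it now.

>>> carry_out:
  delta_pos:
    - [0, 0, -0.01]
    - [0, 0, -0.03]
    - [0, 0, -0.06]
    - [0, 0, -0.1]
    - [0, 0, -0.15]
    - [0, 0, -0.2]
    - [0, 0, -0.25]
    - [0, 0, -0.3]
    - [0, 0, -0.35]
    - [0, 0, -0.38]
    - [0, 0, -0.4]
    - [0, 0, -0.4]
  turn:
    - [0, 0, 0]
    - [0, 0, 0]
    - [0, 0, 0]
    - [0, 0, 0]
    - [0, 0, 0]
    - [0, 0, 0]
    - [0, 0, 0]
    - [0, 0, 0]
    - [0, 0, 0]
    - [0, 0, 0]
    - [0, 0, 0]
    - [0, 0, 0]
  claw: [-0.2, -0.2, -0.2, -0.2, -0.2, -0.2, -0.2, -0.2, -0.2, -0.2, -0.2, -0.2]

```text
clock: 5.45
position: [0.5341, 0.287, 0.1972]
ee_rot: [0.001, 0.181, 0.983, 0.001]
contact_force: [0.0, -0.8, -0.4]
width: 0.059
gripper_force: 32.8
```

```bash
python3 - <<'E'
from h import *
s=manip.get_state();print(s["position"],s["width"],s["gripper_force"],s["contact_force"],s["ee_rot"])
d=cam("wrist"); W=cloud(d); hsv=cv2.cvtColor(d["image"],cv2.COLOR_RGB2HSV)
m=(hsv[...,0]<18)&(hsv[...,1]>140)&(hsv[...,2]>60)&(np.hypot(W[...,0]-s["position"][0],W[...,1]-s["position"][1])<.05)&(W[...,2]>.1)
p=W[m]; print(len(p), cv2.minEnclosingCircle((p[:,:2]*1000).astype(np.float32)),np.percentile(p[:,2],[5,50,95]))
A=np.c_[p[:,:2],np.ones(len(p))]; print("plane",np.linalg.lstsq(A,p[:,2],rcond=None)[0])
dome=[.4735,-.304]
for n in ["scene","side"]:
    d=cam(n)
    for q in ["lid_center"]:
        for r in manip.place_of(n,q)[:2]: print(n,q,round(r["score"],2),np.round(r["point"],4))
    for q in ["dome_top","lid_rest"]:
        for r in manip.place_of(n,q)[:1]: print(n,q,round(r["score"],2),np.round(r["point"],4))
go([.53,.0,.2],[dome[0],dome[1],.2])
E
```

```text
[0.53414004 0.2870393  0.19724554] 0.05901488859994234 32.797901909798384 [ 0.02971171 -0.80200618 -0.37978369] [8.12544066e-04 1.81399717e-01 9.83408963e-01 5.41915368e-04]
16810 ((533.42822265625, 287.26593017578125), 31.27705955505371) [0.21875123 0.21979137 0.22073464]
plane [ 0.00781097 -0.00460678  0.21690198]
scene lid_center 0.7 [0.536  0.2896 0.2093]
scene dome_top 0.97 [ 0.4716 -0.308   0.0746]
scene lid_rest 0.66 [ 4.677e-01 -3.036e-01 -4.000e-04]
side lid_center 0.85 [0.5309 0.2866 0.2115]
side dome_top 0.81 [ 0.4714 -0.3039  0.0772]
side lid_rest 0.84 [ 0.4725 -0.3056 -0.0023]
[0.53, 0.0, 0.2] -> [-0.2475 -0.6731 -0.0108]
[0.4735, -0.304, 0.2] -> [-0.3866 -1.4335 -0.0105]
```

Lid held level and centred on the TCP, with its inner face about 21.7 mm above the TCP. I'll carry it beside the dome, in view of the wrist camera, to refine the dome position.

```bash
python3 - <<'E'
from h import *
go([.545,-.01,.2],[.55,-.304,.2])
E
```

```text
[0.545, -0.01, 0.2] -> [-0.2915 -0.683  -0.0109]
[0.55, -0.304, 0.2] -> [-0.5653 -1.3652 -0.0107]
```

>>> carry_out:
  delta_pos:
    - [-0.01, -0.025, -0.01]
    - [-0.03, -0.07, -0.01]
    - [-0.055, -0.13, -0.01]
    - [-0.085, -0.2, -0.01]
    - [-0.12, -0.28, -0.01]
    - [-0.155, -0.36, -0.01]
    - [-0.19, -0.44, -0.01]
    - [-0.22, -0.52, -0.01]
    - [-0.25, -0.6, -0.01]
    - [-0.275, -0.65, -0.01]
    - [-0.29, -0.68, -0.01]
    - [-0.29, -0.68, -0.01]
  turn:
    - [0, 0, 0]
    - [0, 0, 0]
    - [0, 0, 0]
    - [0, 0, 0]
    - [0, 0, 0]
    - [0, 0, 0]
    - [0, 0, 0]
    - [0, 0, 0]
    - [0, 0, 0]
    - [0, 0, 0]
    - [0, 0, 0]
    - [0, 0, 0]
  claw: [-0.2, -0.2, -0.2, -0.2, -0.2, -0.2, -0.2, -0.2, -0.2, -0.2, -0.2, -0.2]

```text
clock: 7.1
position: [0.5452, -0.0103, 0.2003]
ee_rot: [0.0, 0.183, 0.983, -0.0]
contact_force: [-0.3, 1.1, -0.3]
width: 0.059
gripper_force: 32.8
```

>>> carry_out:
  delta_pos:
    - [-0.01, -0.025, 0]
    - [-0.03, -0.07, 0]
    - [-0.055, -0.13, 0]
    - [-0.085, -0.2, 0]
    - [-0.115, -0.28, 0]
    - [-0.145, -0.36, 0]
    - [-0.18, -0.44, 0]
    - [-0.21, -0.52, 0]
    - [-0.24, -0.6, 0]
    - [-0.26, -0.65, 0]
    - [-0.275, -0.683, 0]
    - [-0.275, -0.683, 0]
  turn:
    - [0, 0, 0]
    - [0, 0, 0]
    - [0, 0, 0]
    - [0, 0, 0]
    - [0, 0, 0]
    - [0, 0, 0]
    - [0, 0, 0]
    - [0, 0, 0]
    - [0, 0, 0]
    - [0, 0, 0]
    - [0, 0, 0]
    - [0, 0, 0]
  claw: [-0.2, -0.2, -0.2, -0.2, -0.2, -0.2, -0.2, -0.2, -0.2, -0.2, -0.2, -0.2]

```text
clock: 8.3
position: [0.5507, -0.304, 0.1998]
ee_rot: [0.0, 0.182, 0.983, 0.0]
contact_force: [-0.3, -0.7, -1.0]
width: 0.0589
gripper_force: 32.8
```

```bash
python3 - <<'E'
from h import *
from scipy.optimize import least_squares
d=cam("wrist"); W=cloud(d); hsv=cv2.cvtColor(d["image"],cv2.COLOR_RGB2HSV)
s=manip.get_state();print(s["position"],s["width"],s["gripper_force"],s["ee_rot"],s["clock"])
m=(hsv[...,0]>45)&(hsv[...,0]<85)&(hsv[...,1]>100)&(W[...,2]>.05)&(np.hypot(W[...,0]-.473,W[...,1]+.304)<.04)
p=W[m]; print(len(p),cv2.minEnclosingCircle((p[:,:2]*1000).astype(np.float32)),p.max(0))
f=least_squares(lambda c:np.linalg.norm(p-c,axis=1)-.03,[.473,-.304,.045],loss="soft_l1",f_scale=.001); print("sphere",f.x,f.x[2]+.03)
for q in ["dome_top"]:
    for r in manip.place_of("wrist",q)[:1]: print(q,round(r["score"],2),np.round(r["point"],4))
m=(hsv[...,0]<18)&(hsv[...,1]>140)&(hsv[...,2]>60)&(np.hypot(W[...,0]-s["position"][0],W[...,1]-s["position"][1])<.05)&(W[...,2]>.1)
q=W[m]; print("lid",len(q), cv2.minEnclosingCircle((q[:,:2]*1000).astype(np.float32)),np.median(q[:,2]))
cv2.imwrite("pics/w3.png",d["image"][:,:,::-1])
go([f.x[0],f.x[1],.1],[f.x[0],f.x[1],.0543])
E
```

```text
[ 0.55046273 -0.30251949  0.19977851] 0.05913773989495089 32.79637550935149 [-2.82133016e-04  1.81526171e-01  9.83385828e-01  6.95206320e-04] 8.35
3054 ((471.21466064453125, -306.07720947265625), 24.156126022338867) [ 0.49535186 -0.28246745  0.07564455]
sphere [ 0.47106129 -0.30658589  0.04383112] 0.0738311211296982
dome_top 0.59 [ 0.4728 -0.3082  0.0765]
lid 16786 ((549.913330078125, -304.18701171875), 30.977882385253906) 0.2222802330788511
[np.float64(0.4710612888132406), np.float64(-0.30658588963020833), 0.1] -> [ 0.1808 -0.0823  0.2498]
[np.float64(0.4710612888132406), np.float64(-0.30658588963020833), 0.0543] -> [ 0.1807 -0.0824  0.3641]
```

View pics/w3.png

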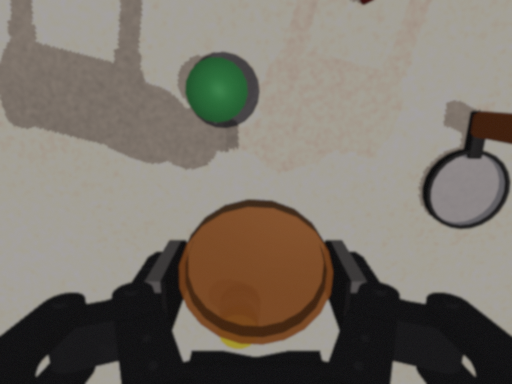

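The dome is at (218,90) and the lid at (256,270). The wrist camera gives the relative shift: (-78.7, -2.1) mm in world axes. Moving above the dome, then lowering.

>>> carry_out:
  delta_pos:
    - [0.02, -0.008, 0]
    - [0.06, -0.025, 0.02]
    - [0.11, -0.045, 0.06]
    - [0.15, -0.062, 0.1]
    - [0.175, -0.072, 0.15]
    - [0.182, -0.075, 0.2]
    - [0.182, -0.075, 0.25]
    - [0.182, -0.075, 0.28]
    - [0.182, -0.075, 0.3]
    - [0.182, -0.075, 0.3]
    - [0.182, -0.075, 0.3]
  turn:
    - [0, 0, 0]
    - [0, 0, 0]
    - [0, 0, 0]
    - [0, 0, 0]
    - [0, 0, 0]
    - [0, 0, 0]
    - [0, 0, 0]
    - [0, 0, 0]
    - [0, 0, 0]
    - [0, 0, 0]
    - [0, 0, 0]
  claw: [-0.2, -0.2, -0.2, -0.2, -0.2, -0.2, -0.2, -0.2, -0.2, -0.2, -0.2]

```text
clock: 9.5
position: [0.4721, -0.3052, 0.0806]
ee_rot: [0.0, 0.181, 0.983, -0.0]
contact_force: [0.2, 0.0, -0.2]
width: 0.0592
gripper_force: 32.8
```

```bash
python3 - <<'E'
from h import *
s=manip.get_state();print(s["position"],s["contact_force"],s["clock"])
ims=[]
for n in ["scene","side"]:
    d=cam(n);W=cloud(d);hsv=cv2.cvtColor(d["image"],cv2.COLOR_RGB2HSV)
    near=np.hypot(W[...,0]-.472,W[...,1]+.306)<.05
    for nm,m in [("green",(hsv[...,0]>45)&(hsv[...,0]<85)&(hsv[...,1]>100)),("amber",(hsv[...,0]<18)&(hsv[...,1]>140)&(hsv[...,2]>50))]:
        v,u=np.where(m&near&(W[...,2]>.03)); print(n,nm,len(u),u.min(),u.max(),v.min(),v.max()) if len(u) else print(n,nm,0)
    u,v=[int(a) for a in px(d,[.472,-.306,.08])]
    ims.append(cv2.resize(d["image"][v-25:v+25,u-32:u+32,::-1],(400,312),interpolation=cv2.INTER_CUBIC))
cv2.imwrite("pics/place.png",np.hstack(ims))
E
```

```text
[ 0.47210898 -0.30518644  0.08062898] [ 0.16810244  0.01331815 -0.19265064] 9.5
scene green 99 126 140 182 190
scene amber 153 122 137 170 181
side green 52 305 315 117 146
side amber 74 310 318 129 138
```

View pics/place.png

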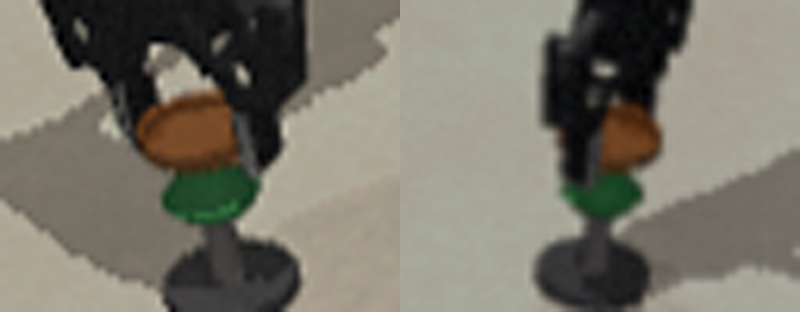

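In both views the lid (190,130 / 610,135) hangs centred over the dome. Lowering it gently.

>>> carry_out:
  delta_pos:
    - [0, 0, 0.015]
    - [0, 0, 0.03]
    - [0, 0, 0.042]
    - [0, 0, 0.052]
    - [0, 0, 0.058]
    - [0, 0, 0.062]
    - [0, 0, 0.062]
    - [0, 0, 0.062]
  turn:
    - [0, 0, 0]
    - [0, 0, 0]
    - [0, 0, 0]
    - [0, 0, 0]
    - [0, 0, 0]
    - [0, 0, 0]
    - [0, 0, 0]
    - [0, 0, 0]
  claw: [-0.2, -0.2, -0.2, -0.2, -0.2, -0.2, -0.2, -0.2]

```text
clock: 10.4
position: [0.4717, -0.3052, 0.0554]
ee_rot: [0.0, 0.181, 0.983, -0.0]
contact_force: [-0.7, -0.2, -0.2]
width: 0.059
gripper_force: 32.8
```

>>> carry_out:
  delta_pos:
    - [0, 0, 0.002]
    - [0, 0, 0.004]
    - [0, 0, 0.004]
    - [0, 0, 0.004]
  turn:
    - [0, 0, 0]
    - [0, 0, 0]
    - [0, 0, 0]
    - [0, 0, 0]
  claw: [-0.2, -0.2, -0.2, -0.2]

```text
clock: 10.8
position: [0.4717, -0.3051, 0.0537]
ee_rot: [0.0, 0.181, 0.983, 0.0]
contact_force: [0.7, 0.1, -0.8]
width: 0.0588
gripper_force: 32.8
```

>>> carry_out:
  delta_pos:
    - [0, 0, 0.001]
    - [0, 0, 0.002]
    - [0, 0, 0.002]
    - [0, 0, 0.002]
  turn:
    - [0, 0, 0]
    - [0, 0, 0]
    - [0, 0, 0]
    - [0, 0, 0]
  claw: [-0.2, -0.2, -0.2, -0.2]

```text
clock: 11.2
position: [0.4717, -0.3052, 0.053]
ee_rot: [0.0, 0.181, 0.983, -0.0]
contact_force: [-0.3, -0.2, 1.8]
width: 0.0593
gripper_force: 32.9
```

>>> carry_out:
  delta_pos:
    - [0, 0, 0.001]
    - [0, 0, 0.002]
    - [0, 0, 0.002]
    - [0, 0, 0.002]
  turn:
    - [0, 0, 0]
    - [0, 0, 0]
    - [0, 0, 0]
    - [0, 0, 0]
  claw: [-0.2, -0.2, -0.2, -0.2]

```text
clock: 11.6
position: [0.4718, -0.3052, 0.0528]
ee_rot: [0.0, 0.181, 0.983, -0.0]
contact_force: [-0.9, 1.2, 6.2]
width: 0.0592
gripper_force: 33.2
```

Contact at about 6 N. I'll back off 0.8 mm, then open slowly.

>>> carry_out:
  delta_pos:
    - [0, 0, -0.002]
    - [0, 0, -0.002]
    - [0, 0, -0.002]
    - [0, 0, -0.002]
    - [0, 0, -0.002]
    - [0, 0, -0.002]
    - [0, 0, -0.002]
    - [0, 0, -0.002]
    - [0, 0, -0.002]
    - [0, 0, -0.002]
    - [0, 0, -0.002]
    - [0, 0, -0.002]
  turn:
    - [0, 0, 0]
    - [0, 0, 0]
    - [0, 0, 0]
    - [0, 0, 0]
    - [0, 0, 0]
    - [0, 0, 0]
    - [0, 0, 0]
    - [0, 0, 0]
    - [0, 0, 0]
    - [0, 0, 0]
    - [0, 0, 0]
    - [0, 0, 0]
  claw: [-0.2, -0.3, -0.36, -0.4, -0.44, -0.48, -0.55, -0.65, -0.8, -1, -1, -1]
  force: 20

```text
clock: 12.8
position: [0.4716, -0.3051, 0.0529]
ee_rot: [0.0, 0.181, 0.983, 0.0]
contact_force: [-1.0, 0.3, 0.2]
width: 0.0848
gripper_force: 0.0
```

```bash
python3 - <<'E'
from h import *
s=manip.get_state();print(s["position"],s["width"],s["contact_force"],s["clock"])
d=cam("wrist");W=cloud(d);hsv=cv2.cvtColor(d["image"],cv2.COLOR_RGB2HSV)
m=(hsv[...,0]<18)&(hsv[...,1]>140)&(hsv[...,2]>60)&(np.hypot(W[...,0]-.472,W[...,1]+.306)<.06)&(W[...,2]>.06)
q=W[m]; A=np.c_[q[:,:2],np.ones(len(q))]
print("lid",len(q), cv2.minEnclosingCircle((q[:,:2]*1000).astype(np.float32)),np.median(q[:,2]),"plane",np.linalg.lstsq(A,q[:,2],rcond=None)[0])
cv2.imwrite("pics/w4.png",d["image"][:,:,::-1])
E
```

```text
[ 0.47164153 -0.30509848  0.05288789] 0.08481022034668045 [-0.98811211  0.28786542  0.15838217] 12.8
lid 17010 ((470.1984558105469, -304.5917663574219), 29.859758377075195) 0.07549897152928596 plane [ 0.04070749 -0.16072536  0.007436  ]
```

View pics/w4.png

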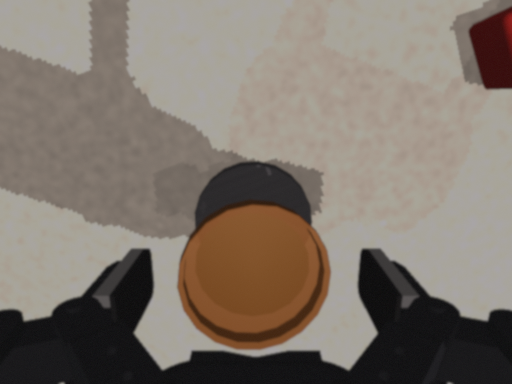

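The lid sits on the dome at (254,275), but the plane fit shows about 9° of tilt. I'll check whether it is rocking or static.

```bash
cat >> h.py <<'E'
def lid(n="wrist",c=(.471,-.306),zmin=.06):
    d=cam(n);W=cloud(d);hsv=cv2.cvtColor(d["image"],cv2.COLOR_RGB2HSV)
    m=(hsv[...,0]<18)&(hsv[...,1]>140)&(hsv[...,2]>60)&(np.hypot(W[...,0]-c[0],W[...,1]-c[1])<.06)&(W[...,2]>zmin)
    q=W[m]; A=np.c_[q[:,:2]-q[:,:2].mean(0),np.ones(len(q))]
    return len(q),np.round(cv2.minEnclosingCircle((q[:,:2]*1000).astype(np.float32))[0],1),np.linalg.lstsq(A,q[:,2],rcond=None)[0].round(3),manip.get_state()["clock"]
E
python3 - <<'E'
from h import *
for i in range(16): print(*lid())
E
```

```text
16661 [ 470.3 -304.6] [-0.003 -0.16   0.076] 12.9
16778 [ 470.2 -304.6] [ 0.024 -0.159  0.076] 12.95
17178 [ 470.  -304.6] [ 0.087 -0.14   0.075] 13.0
17379 [ 470. -305.] [ 0.119 -0.109  0.075] 13.05
17317 [ 470.3 -304.7] [ 0.101 -0.126  0.075] 13.1
17082 [ 470.4 -304.6] [ 0.047 -0.158  0.075] 13.15
16746 [ 470.  -304.7] [ 0.006 -0.16   0.076] 13.2
16813 [ 470.  -304.4] [ 0.026 -0.159  0.076] 13.25
17173 [ 470.1 -304.4] [ 0.082 -0.142  0.075] 13.3
17365 [ 470.3 -304.6] [ 0.114 -0.115  0.075] 13.35
17328 [ 470.2 -304.4] [ 0.098 -0.128  0.075] 13.4
17092 [ 470.3 -304.8] [ 0.051 -0.157  0.075] 13.45
16791 [ 470.1 -304.5] [ 0.013 -0.16   0.076] 13.5
16847 [ 470.  -304.2] [ 0.03  -0.159  0.076] 13.55
17151 [ 470.1 -304.3] [ 0.08  -0.143  0.075] 13.6
17351 [ 470.1 -304.6] [ 0.111 -0.12   0.075] 13.65
```

The lid is stable but leaning about 9°, so it sits roughly 4 mm off-axis toward (-x,+y). I'll regrip it, which should level it, then lift and set it down again shifted.

>>> carry_out:
  delta_pos:
    - [0, 0, 0]
    - [0, 0, 0]
    - [0, 0, 0]
    - [0, 0, 0]
    - [0, 0, 0]
    - [0, 0, 0]
    - [0, 0, 0]
    - [0, 0, 0]
    - [0, 0, -0.01]
    - [0, 0, -0.025]
    - [0, 0, -0.035]
    - [0, 0, -0.035]
  turn:
    - [0, 0, 0]
    - [0, 0, 0]
    - [0, 0, 0]
    - [0, 0, 0]
    - [0, 0, 0]
    - [0, 0, 0]
    - [0, 0, 0]
    - [0, 0, 0]
    - [0, 0, 0]
    - [0, 0, 0]
    - [0, 0, 0]
    - [0, 0, 0]
  claw: [-0.7, -0.55, -0.48, -0.44, -0.4, -0.3, -0.2, -0.2, -0.2, -0.2, -0.2, -0.2]
  force: 30

```text
clock: 14.85
position: [0.4721, -0.3055, 0.0675]
ee_rot: [0.001, 0.181, 0.983, -0.0]
contact_force: [-1.0, -0.1, -0.9]
width: 0.0592
gripper_force: 32.3
```

```bash
python3 - <<'E'
from h import *
s=manip.get_state();print(s["position"],s["width"],s["gripper_force"],s["contact_force"],s["clock"])
print(*lid())
print(*lid())
E
```

```text
[ 0.47207903 -0.30546963  0.06753779] 0.05924252917687239 32.279347081203014 [-1.04490941 -0.07539228 -0.88173756] 14.85
17270 [ 471.6 -305.3] [ 0.087 -0.13   0.089] 14.9
17269 [ 471.4 -305.2] [ 0.088 -0.13   0.089] 14.95
```

The lid was caught still tilted by (0.087, -0.13). I'll rotate the tool to level it and shift the lid centre about (+0.8, -3.8) mm onto the dome axis.

>>> carry_out:
  delta_pos:
    - [0, -0.001, 0]
    - [0, -0.002, 0]
    - [0.001, -0.004, 0]
    - [0.001, -0.004, 0]
    - [0.001, -0.004, 0]
  turn:
    - [-0.06, 0.08, 0]
    - [-0.12, 0.16, 0]
    - [-0.172, 0.244, 0]
    - [-0.172, 0.244, 0]
    - [-0.172, 0.244, 0]
  claw: [-0.2, -0.2, -0.2, -0.2, -0.2]

```text
clock: 15.45
position: [0.4705, -0.3064, 0.0664]
ee_rot: [-0.055, 0.181, 0.98, 0.056]
contact_force: [0.0, -0.1, -1.4]
width: 0.0593
gripper_force: 32.3
```

```bash
python3 - <<'E'
from h import *
for i in range(2): print(*lid())
s=manip.get_state();print(s["position"],s["ee_rot"],s["clock"]); p=np.array(s["position"])
go(p+[0,0,-.0125],p+[.001,0,0],p+[0,.001,0],s=s)
E
```

```text
17267 [ 472.1 -308.6] [-0.001  0.     0.088] 15.5
17259 [ 471.9 -308.2] [-0.002  0.     0.088] 15.55
[ 0.47020647 -0.30577393  0.06669549] [-0.0547859   0.18071538  0.98041539  0.05591165] 15.55
[ 0.47020647 -0.30577393  0.05419549] -> [-0.004  -0.0028  0.0309]
[ 0.47120647 -0.30577393  0.06669549] -> [-0.0023  0.0009 -0.0002]
[ 0.47020647 -0.30477393  0.06669549] -> [0.0009 0.0023 0.0003]
```

The lid is now level and centred at (472.0, -308.4). Lowering it.

>>> carry_out:
  delta_pos:
    - [-0.001, -0.0008, 0.008]
    - [-0.002, -0.0015, 0.016]
    - [-0.003, -0.002, 0.022]
    - [-0.0035, -0.0024, 0.026]
    - [-0.0035, -0.0024, 0.0275]
    - [-0.0035, -0.0024, 0.0275]
  turn:
    - [0, 0, 0]
    - [0, 0, 0]
    - [0, 0, 0]
    - [0, 0, 0]
    - [0, 0, 0]
    - [0, 0, 0]
  claw: [-0.2, -0.2, -0.2, -0.2, -0.2, -0.2]

```text
clock: 16.15
position: [0.4706, -0.3064, 0.0556]
ee_rot: [-0.055, 0.181, 0.98, 0.056]
contact_force: [-0.0, -0.5, -0.2]
width: 0.0592
gripper_force: 32.3
```

>>> carry_out:
  delta_pos:
    - [-0.0001, -0.0001, 0.001]
    - [-0.0002, -0.0002, 0.002]
    - [-0.0002, -0.0002, 0.002]
    - [-0.0002, -0.0002, 0.002]
  turn:
    - [0, 0, 0]
    - [0, 0, 0]
    - [0, 0, 0]
    - [0, 0, 0]
  claw: [-0.2, -0.2, -0.2, -0.2]

```text
clock: 16.55
position: [0.4707, -0.3064, 0.055]
ee_rot: [-0.055, 0.181, 0.98, 0.056]
contact_force: [-0.0, -0.1, 0.5]
width: 0.0588
gripper_force: 32.3
```

>>> carry_out:
  delta_pos:
    - [-0.0001, -0.0001, 0.001]
    - [-0.0002, -0.0002, 0.002]
    - [-0.0002, -0.0002, 0.002]
    - [-0.0002, -0.0002, 0.002]
  turn:
    - [0, 0, 0]
    - [0, 0, 0]
    - [0, 0, 0]
    - [0, 0, 0]
  claw: [-0.2, -0.2, -0.2, -0.2]

```text
clock: 16.95
position: [0.4706, -0.3064, 0.0541]
ee_rot: [-0.055, 0.181, 0.98, 0.056]
contact_force: [-0.1, 0.3, 0.6]
width: 0.0593
gripper_force: 32.3
```

>>> carry_out:
  delta_pos:
    - [-0.0001, -0.0001, 0.001]
    - [-0.0002, -0.0002, 0.002]
    - [-0.0002, -0.0002, 0.002]
    - [-0.0002, -0.0002, 0.002]
  turn:
    - [0, 0, 0]
    - [0, 0, 0]
    - [0, 0, 0]
    - [0, 0, 0]
  claw: [-0.2, -0.2, -0.2, -0.2]

```text
clock: 17.35
position: [0.4707, -0.3064, 0.0537]
ee_rot: [-0.054, 0.181, 0.98, 0.056]
contact_force: [-0.4, -1.0, 3.5]
width: 0.0595
gripper_force: 32.6
```

Contact at about 3.5 N. Opening slowly.

>>> carry_out:
  delta_pos:
    - [0, 0, -0.001]
    - [0, 0, -0.001]
    - [0, 0, -0.001]
    - [0, 0, -0.001]
    - [0, 0, -0.001]
    - [0, 0, -0.001]
    - [0, 0, -0.001]
    - [0, 0, -0.001]
    - [0, 0, -0.001]
    - [0, 0, -0.001]
    - [0, 0, -0.001]
  turn:
    - [0, 0, 0]
    - [0, 0, 0]
    - [0, 0, 0]
    - [0, 0, 0]
    - [0, 0, 0]
    - [0, 0, 0]
    - [0, 0, 0]
    - [0, 0, 0]
    - [0, 0, 0]
    - [0, 0, 0]
    - [0, 0, 0]
  claw: [-0.2, -0.3, -0.35, -0.38, -0.41, -0.44, -0.5, -0.6, -0.8, -1, -1]
  force: 20

```text
clock: 18.45
position: [0.4707, -0.3065, 0.0537]
ee_rot: [-0.055, 0.181, 0.98, 0.056]
contact_force: [0.7, 0.5, 0.0]
width: 0.0856
gripper_force: 0.0
```

```bash
python3 - <<'E'
from h import *
for i in range(12): print(*lid())
s=manip.get_state();print(s["position"],s["ee_rot"],s["contact_force"],s["width"]); p=np.array(s["position"])
go(p+[0,0,.04],p+[0,0,.15],s=s)
t=R.from_quat([.1814,.9834,0,0]); print("turn",(rot(s).inv()*t).as_rotvec()/np.radians(30))
E
```

```text
17229 [ 470.9 -308.7] [0.064 0.137 0.076] 18.5
16878 [ 471.2 -308.5] [0.012 0.169 0.076] 18.55
16445 [ 471.3 -309. ] [-0.062  0.148  0.076] 18.6
16274 [ 471.1 -308.6] [-0.082  0.138  0.076] 18.65
16496 [ 471.  -308.9] [-0.033  0.157  0.076] 18.7
16941 [ 471.  -308.1] [0.035 0.158 0.076] 18.75
17150 [ 471.1 -308.8] [0.061 0.144 0.076] 18.8
16957 [ 471.4 -308.5] [0.024 0.162 0.076] 18.85
16552 [ 471.2 -308.8] [-0.043  0.157  0.076] 18.9
16337 [ 471.1 -308.5] [-0.073  0.14   0.076] 18.95
16443 [ 471.2 -308.8] [-0.045  0.154  0.076] 19.0
16824 [ 471.1 -308.8] [0.018 0.162 0.076] 19.05
[ 0.47064797 -0.30646231  0.05373104] [-0.05457887  0.18082293  0.98041134  0.05583747] [-0.8761463   0.42609902 -0.78273339] 0.08554422488075246
[ 0.47064797 -0.30646231  0.09373104] -> [ 0.0127  0.009  -0.0988]
[ 0.47064797 -0.30646231  0.20373104] -> [ 0.0477  0.0337 -0.3704]
turn [ 1.72102144e-01 -2.43955409e-01  9.69335711e-05]
```

It now leans about 9° the opposite way. So the apex acts like a point on a shallow facet of about 9°, the true axis lies midway (y≈-0.3066, as the sphere fit gave), and the lid is stable within about 2 mm of centre. That is its natural balanced state, so I'll retreat along the tool axis and un-tilt.

>>> carry_out:
  delta_pos:
    - [0, 0, -0.02]
    - [0, 0, -0.06]
    - [0, 0, -0.11]
    - [0, 0, -0.16]
    - [0, 0, -0.22]
    - [0, 0, -0.28]
    - [0, 0, -0.34]
    - [0, 0, -0.38]
    - [0, 0, -0.4]
    - [0, 0, -0.4]
  turn:
    - [0, 0, 0]
    - [0, 0, 0]
    - [0, 0, 0]
    - [0, 0, 0]
    - [0.04, -0.06, 0]
    - [0.08, -0.12, 0]
    - [0.13, -0.18, 0]
    - [0.172, -0.244, 0]
    - [0.172, -0.244, 0]
    - [0.172, -0.244, 0]
  claw: [-1, -1, -1, -1, -1, -1, -1, -1, -1, -1]

```text
clock: 20.05
position: [0.4849, -0.3274, 0.213]
ee_rot: [0.001, 0.181, 0.983, -0.0]
contact_force: [-0.4, 0.3, 0.2]
width: 0.0854
gripper_force: 0.0
```

```bash
python3 - <<'E'
from h import *
print(*lid()); print(*lid("scene"))
s=manip.get_state();print(s["position"],s["ee_rot"],s["clock"])
go([.60,-.089,.21],s=s)
yd=np.array([np.cos(np.radians(67.2)),np.sin(np.radians(67.2)),0]); 
E
```

```text
3873 [ 470.5 -308.4] [-0.003  0.161  0.076] 20.1
169 [ 477.1 -306.4] [-0.084  0.126  0.077] 20.15
[ 0.48418317 -0.32695677  0.21086653] [-7.94312661e-04  1.81469401e-01  9.83396122e-01  5.41163823e-04] 20.15
[0.6, -0.089, 0.21] -> [-0.0582  0.6591  0.0026]
```

>>> carry_out:
  delta_pos:
    - [-0.005, 0.06, 0]
    - [-0.01, 0.16, 0]
    - [-0.02, 0.27, 0]
    - [-0.035, 0.38, 0]
    - [-0.05, 0.48, 0]
    - [-0.07, 0.57, 0]
    - [-0.085, 0.63, 0]
    - [-0.095, 0.655, 0]
    - [-0.095, 0.655, 0]
    - [-0.095, 0.655, 0]
  turn:
    - [0, 0, 0]
    - [0, 0, 0]
    - [0, 0, 0]
    - [0, 0, 0]
    - [0, 0, 0]
    - [0, 0, 0]
    - [0, 0, 0]
    - [0, 0, 0]
    - [0, 0, 0]
    - [0, 0, 0]
  claw: [-1, -1, -1, -1, -1, -1, -1, -1, -1, -1]

```text
clock: 21.15
position: [0.6128, -0.0969, 0.2109]
ee_rot: [-0.001, 0.182, 0.983, -0.0]
contact_force: [-0.0, -0.8, 0.4]
width: 0.0857
gripper_force: 0.0
```

```bash
cat >> h.py <<'E'
def mag():
    d=cam("wrist");W=cloud(d);hsv=cv2.cvtColor(d["image"],cv2.COLOR_RGB2HSV)
    g=(hsv[...,0]<20)&(hsv[...,1]>140)&(hsv[...,2]>50)&(np.hypot(W[...,0]-.587,W[...,1]+.089)<.035)
    t=W[g&(W[...,2]>.068)]; L=W[(np.hypot(W[...,0]-.649,W[...,1]+.115)<.05)&(W[...,2]>.006)&(W[...,2]<.02)]
    r=cv2.minAreaRect((t[:,:2]*1000).astype(np.float32)); c=cv2.minEnclosingCircle((L[:,:2]*1000).astype(np.float32))
    v=np.array(c[0])-r[0]; print("grip",r,t[:,2].max(),"lens",c,"dist",np.hypot(*v),"yaw",np.degrees(np.arctan2(v[1],v[0])))
    return d
E
python3 - <<'E'
from h import *
d=mag()
for q in ["magnifier_grip","lens_under"]:
    for r in manip.place_of("wrist",q)[:1]: print(q,round(r["score"],2),np.round(r["point"],4))
s=manip.get_state();print(s["position"],s["ee_rot"],s["clock"])
cv2.imwrite("pics/w5.png",d["image"][:,:,::-1])
E
```

```text
grip ((585.70556640625, -90.67823791503906), (11.333686828613281, 23.51420783996582), 69.07625579833984) 0.07881185332920154 lens ((645.8363037109375, -114.95243835449219), 41.07204055786133) dist 64.8455270298583 yaw -21.983456033061803
magnifier_grip 0.74 [ 0.5841 -0.0928  0.0476]
lens_under 0.69 [ 0.6446 -0.1122  0.001 ]
[ 0.61280284 -0.09725843  0.2116544 ] [-3.22513502e-04  1.82230569e-01  9.83255756e-01 -1.84834182e-04] 21.3
```

View pics/w5.png

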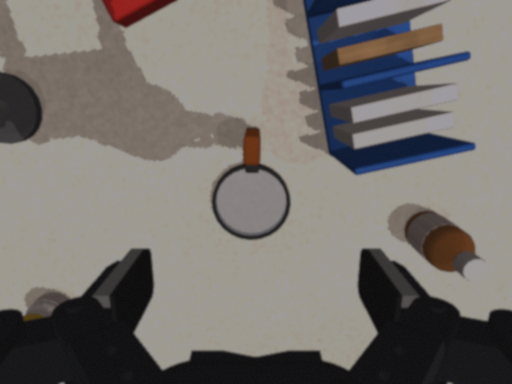

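The grip is at (252,148) with the lens at (251,200), clear of the rack. I'll part-close the fingers and descend over the grip.

>>> carry_out:
  delta_pos:
    - [0.035, -0.005, 0.02]
    - [0.06, -0.008, 0.08]
    - [0.069, -0.009, 0.16]
    - [0.069, -0.009, 0.22]
    - [0.069, -0.009, 0.25]
    - [0.069, -0.009, 0.25]
    - [0.069, -0.009, 0.25]
  turn:
    - [0, 0, 0.03]
    - [0, 0, 0.03]
    - [0, 0, 0.03]
    - [0, 0, 0.03]
    - [0, 0, 0.03]
    - [0, 0, 0.03]
    - [0, 0, 0.03]
  claw: [-0.3, -0.3, -0.3, -0.3, -0.3, -0.3, -0.3]

```text
clock: 22.0
position: [0.5872, -0.0901, 0.1127]
ee_rot: [0.001, 0.189, 0.982, -0.0]
contact_force: [0.1, 0.3, 0.8]
width: 0.0558
gripper_force: 0.0
```

```bash
python3 - <<'E'
from h import *
d=mag()
s=manip.get_state();print(s["position"],s["width"],s["contact_force"],s["clock"])
go([.5857,-.0907,.031],s=s)
E
```

```text
grip ((585.5604248046875, -89.89216613769531), (13.358242988586426, 22.922956466674805), 69.34381103515625) 0.07897718876327756 lens ((646.304931640625, -114.83351135253906), 41.259681701660156) dist 65.66556031792668 yaw -22.32277127367003
[ 0.58754358 -0.09005745  0.11315035] 0.05560355238272399 [0.19321717 0.43478892 0.12603155] 22.05
[0.5857, -0.0907, 0.031] -> [ 0.0042 -0.0033  0.2054]
```

>>> carry_out:
  delta_pos:
    - [0.004, -0.0015, 0.05]
    - [0.004, -0.0015, 0.1]
    - [0.004, -0.0015, 0.15]
    - [0.004, -0.0015, 0.185]
    - [0.004, -0.0015, 0.204]
    - [0.004, -0.0015, 0.204]
    - [0.004, -0.0015, 0.204]
  turn:
    - [0, 0, 0]
    - [0, 0, 0]
    - [0, 0, 0]
    - [0, 0, 0]
    - [0, 0, 0]
    - [0, 0, 0]
    - [0, 0, 0]
  claw: [-0.3, -0.3, -0.3, -0.3, -0.3, -0.3, -0.3]

```text
clock: 22.75
position: [0.5857, -0.0897, 0.0313]
ee_rot: [0.001, 0.189, 0.982, -0.0]
contact_force: [-0.1, 0.2, 0.5]
width: 0.0556
gripper_force: 0.0
```

>>> carry_out:
  delta_pos:
    - [0, 0, 0]
    - [0, 0, 0]
    - [0, 0, 0]
    - [0, 0, 0]
    - [0, 0, 0]
    - [0, 0, 0]
    - [0, 0, 0]
    - [0, 0, 0]
    - [0, 0, 0]
    - [0, 0, 0]
  turn:
    - [0, 0, 0]
    - [0, 0, 0]
    - [0, 0, 0]
    - [0, 0, 0]
    - [0, 0, 0]
    - [0, 0, 0]
    - [0, 0, 0]
    - [0, 0, 0]
    - [0, 0, 0]
    - [0, 0, 0]
  claw: [0, 0.2, 0.4, 0.5, 0.6, 0.8, 1, 1, 1, 1]
  force: 90

```text
clock: 23.75
position: [0.5849, -0.0895, 0.0304]
ee_rot: [0.0, 0.189, 0.982, -0.0]
contact_force: [0.4, 0.2, 4.4]
width: 0.0132
gripper_force: 87.8
```

Gripped at 13 mm opening and 88 N. Lifting straight up.

>>> carry_out:
  delta_pos:
    - [0, 0, -0.008]
    - [0, 0, -0.025]
    - [0, 0, -0.05]
    - [0, 0, -0.085]
    - [0, 0, -0.125]
    - [0, 0, -0.17]
    - [0, 0, -0.22]
    - [0, 0, -0.28]
    - [0, 0, -0.34]
    - [0, 0, -0.39]
    - [0, 0, -0.42]
    - [0, 0, -0.42]
  turn:
    - [0, 0, 0]
    - [0, 0, 0]
    - [0, 0, 0]
    - [0, 0, 0]
    - [0, 0, 0]
    - [0, 0, 0]
    - [0, 0, 0]
    - [0, 0, 0]
    - [0, 0, 0]
    - [0, 0, 0]
    - [0, 0, 0]
    - [0, 0, 0]
  claw: [1, 1, 1, 1, 1, 1, 1, 1, 1, 1, 1, 1]

```text
clock: 24.95
position: [0.5858, -0.0896, 0.2004]
ee_rot: [0.002, 0.189, 0.982, -0.0]
contact_force: [0.1, 0.6, -1.8]
width: 0.0132
gripper_force: 87.5
```

```bash
cat >> h.py <<'E'
def lens(n,o=(-.061,.025)):
    "held lens disc: centre, plane"
    d=cam(n);W=cloud(d);s=manip.get_state();p=np.array(s["position"])
    c=p[:2]-o
    m=(np.hypot(W[...,0]-c[0],W[...,1]-c[1])<.05)&(abs(W[...,2]-(p[2]-.02))<.02)
    q=W[m]
    if len(q)<30: print(n,"few",len(q)); return d
    A=np.c_[q[:,:2]-c,np.ones(len(q))]; f=np.linalg.lstsq(A,q[:,2],rcond=None)[0]
    r=q[:,2]-A@f; k=abs(r)<.004; f=np.linalg.lstsq(A[k],q[k,2],rcond=None)[0]
    print(n,len(q),"circle",cv2.minEnclosingCircle((q[k,:2]*1000).astype(np.float32)),"slope,z",f.round(4),"z-tcp",round(f[2]-p[2],4)); return d
E
python3 - <<'E'
from h import *
s=manip.get_state();print(s["position"],s["width"],s["gripper_force"],s["contact_force"],s["ee_rot"],s["clock"])
for n in ["wrist","scene","side"]: lens(n)
for n in ["scene","side"]:
    for r in manip.place_of(n,"lens_under")[:2]: print(n,round(r["score"],2),np.round(r["point"],4))
go([.51,-.07,.2],[.49,.10,.2],[.472,.3145,.2],s=s)
E
```

```text
[ 0.58581572 -0.08963207  0.20044718] 0.013181464565032604 87.50181555747986 [ 0.1422432   0.5945927  -1.75186747] [ 2.18090623e-03  1.89063286e-01  9.81962476e-01 -1.11345701e-04] 24.95
wrist 221 circle ((644.4183349609375, -113.52263641357422), 15.666339874267578) slope,z [-0.0153  0.0048  0.1781] z-tcp -0.0207
scene 583 circle ((643.0859375, -113.0594253540039), 47.07209396362305) slope,z [-0.0292 -0.0044  0.1786] z-tcp -0.0192
side 368 circle ((641.11865234375, -113.85222625732422), 46.130252838134766) slope,z [ 0.0008 -0.0117  0.1745] z-tcp -0.0227
scene 0.91 [ 0.6474 -0.1094  0.1684]
side 0.81 [ 0.6482 -0.1172  0.1671]
[0.51, -0.07, 0.2] -> [ 0.1942 -0.0248  0.0003]
[0.49, 0.1, 0.2] -> [ 0.3984  0.3512 -0.0004]
[0.472, 0.3145, 0.2] -> [ 0.6393  0.8324 -0.0011]
```

The lens is held nearly level, underside about 31 mm below the TCP at roughly z=0.169. Carrying it over the rack's middle.

>>> carry_out:
  delta_pos:
    - [0.03, -0.004, 0]
    - [0.08, -0.01, 0]
    - [0.14, -0.01, 0]
    - [0.185, 0.01, 0]
    - [0.22, 0.05, 0]
    - [0.26, 0.11, 0]
    - [0.3, 0.18, 0]
    - [0.34, 0.25, 0]
    - [0.375, 0.31, 0]
    - [0.405, 0.36, 0]
    - [0.42, 0.39, 0]
    - [0.42, 0.39, 0]
  turn:
    - [0, 0, 0]
    - [0, 0, 0]
    - [0, 0, 0]
    - [0, 0, 0]
    - [0, 0, 0]
    - [0, 0, 0]
    - [0, 0, 0]
    - [0, 0, 0]
    - [0, 0, 0]
    - [0, 0, 0]
    - [0, 0, 0]
    - [0, 0, 0]
  claw: [1, 1, 1, 1, 1, 1, 1, 1, 1, 1, 1, 1]

```text
clock: 26.4
position: [0.4858, 0.1189, 0.1979]
ee_rot: [-0.0, 0.188, 0.982, 0.0]
contact_force: [-0.2, -0.7, -1.3]
width: 0.0131
gripper_force: 87.7
```

>>> carry_out:
  delta_pos:
    - [0.015, 0.03, 0]
    - [0.04, 0.08, 0]
    - [0.07, 0.14, 0]
    - [0.1, 0.2, 0]
    - [0.13, 0.26, 0]
    - [0.16, 0.32, 0]
    - [0.19, 0.38, 0]
    - [0.21, 0.42, 0]
    - [0.219, 0.442, 0]
    - [0.219, 0.442, 0]
    - [0.219, 0.442, 0]
  turn:
    - [0, 0, 0]
    - [0, 0, 0]
    - [0, 0, 0]
    - [0, 0, 0]
    - [0, 0, 0]
    - [0, 0, 0]
    - [0, 0, 0]
    - [0, 0, 0]
    - [0, 0, 0]
    - [0, 0, 0]
    - [0, 0, 0]
  claw: [1, 1, 1, 1, 1, 1, 1, 1, 1, 1, 1]

```text
clock: 27.5
position: [0.4711, 0.3136, 0.198]
ee_rot: [-0.0, 0.189, 0.982, -0.001]
contact_force: [-0.3, -1.1, -1.0]
width: 0.0129
gripper_force: 87.8
```

```bash
python3 - <<'E'
from h import *
s=manip.get_state();print(s["position"],s["width"],s["gripper_force"],s["contact_force"],s["ee_rot"],s["clock"])
for n in ["wrist","scene","side"]:
    d=lens(n)
    W=cloud(d);hsv=cv2.cvtColor(d["image"],cv2.COLOR_RGB2HSV)
    m=(np.hypot(W[...,0]-.533,W[...,1]-.2885)<.04)&(W[...,2]>.05)&(W[...,2]<.065)
    q=W[m]; print("dish",len(q),cv2.minEnclosingCircle((q[:,:2]*1000).astype(np.float32)) if len(q) else "")
    for k in ["lens_under","dish_rim"]:
        for r in manip.place_of(n,k)[:2]: print(n,k,round(r["score"],2),np.round(r["point"],4))
print("lid",*lid("scene"))
E
```

```text
[0.47114834 0.31361896 0.19800496] 0.012944492595675655 87.82415628433228 [-0.31616196 -1.07054899 -1.03328668] [-5.66286096e-05  1.89344597e-01  9.81910555e-01 -5.31284015e-04] 27.5
wrist 221 circle ((529.7703857421875, 289.9679260253906), 15.523502349853516) slope,z [-0.0079  0.0032  0.1754] z-tcp -0.0226
dish 77 ((517.0149536132812, 294.0166320800781), 20.086549758911133)
scene 448 circle ((531.07275390625, 287.7757873535156), 46.804786682128906) slope,z [-0.0252  0.0088  0.1785] z-tcp -0.0198
dish 187 ((533.7640991210938, 287.2778625488281), 29.045257568359375)
scene lens_under 0.97 [0.5343 0.2898 0.1658]
scene lens_under 0.46 [ 0.4695 -0.3055  0.0762]
scene dish_rim 0.8 [0.5755 0.5234 0.0597]
scene dish_rim 0.56 [0.5333 0.2856 0.0582]
side 722 circle ((528.77978515625, 291.592041015625), 45.74583435058594) slope,z [-0.0045 -0.0083  0.1758] z-tcp -0.0225
dish 289 ((533.3099365234375, 288.1578063964844), 28.15833854675293)
side lens_under 0.79 [0.5341 0.2883 0.1665]
side dish_rim 0.89 [0.5335 0.2888 0.058 ]
side dish_rim 0.75 [0.5766 0.5248 0.0609]
lid 161 [ 476.8 -306.2] [-0.061  0.14   0.077] 28.0
```

>>> carry_out:
  delta_pos:
    - [-0.002, 0.001, 0.015]
    - [-0.0035, 0.0014, 0.05]
    - [-0.0035, 0.0014, 0.09]
    - [-0.0035, 0.0014, 0.13]
    - [-0.0035, 0.0014, 0.165]
    - [-0.0035, 0.0014, 0.195]
    - [-0.0035, 0.0014, 0.215]
    - [-0.0035, 0.0014, 0.226]
    - [-0.0035, 0.0014, 0.231]
    - [-0.0035, 0.0014, 0.231]
    - [-0.0035, 0.0014, 0.231]
  turn:
    - [0, 0, 0]
    - [0, 0, 0]
    - [0, 0, 0]
    - [0, 0, 0]
    - [0, 0, 0]
    - [0, 0, 0]
    - [0, 0, 0]
    - [0, 0, 0]
    - [0, 0, 0]
    - [0, 0, 0]
    - [0, 0, 0]
  claw: [1, 1, 1, 1, 1, 1, 1, 1, 1, 1, 1]

```text
clock: 29.1
position: [0.4729, 0.3147, 0.1063]
ee_rot: [0.0, 0.189, 0.982, 0.0]
contact_force: [-0.6, -1.3, -1.6]
width: 0.0131
gripper_force: 87.8
```

```bash
python3 - <<'E'
from h import *
s=manip.get_state();p=np.array(s["position"]);print(p,s["contact_force"],s["clock"])
ims=[]
for n in ["scene","side"]:
    d=cam(n);W=cloud(d);Z=[]
    c=np.array([.5335,.2885]); g=p[:2]
    ang=(W[...,0]-g[0])*.926+(W[...,1]-g[1])*-.378   # distance from grip toward lens
    m=(np.hypot(W[...,0]-c[0],W[...,1]-c[1])<.06)&(W[...,2]>.068)&(W[...,2]<.098)&(ang>.02)
    q=W[m]; f=lambda c:np.hypot(*(q[:,:2]-c).T)
    A=np.c_[q[:,:2]-c,np.ones(len(q))]; print(n,len(q),"circle",cv2.minEnclosingCircle((q[:,:2]*1000).astype(np.float32)),"plane",np.linalg.lstsq(A,q[:,2],rcond=None)[0].round(4),np.percentile(q[:,2],[2,98]).round(4))
    for r in manip.place_of(n,"lens_under")[:1]: print(n,round(r["score"],2),np.round(r["point"],4))
    u,v=[int(a) for a in px(d,[.533,.288,.07])]
    ims.append(cv2.resize(d["image"][v-40:v+40,u-50:u+50,::-1],(400,320),interpolation=cv2.INTER_CUBIC))
cv2.imwrite("pics/fin.png",np.hstack(ims)); print(*lid("scene"))
E
```

```text
[0.47293001 0.31471915 0.10632953] [-0.57297311 -1.29875691 -1.57383312] 29.1
scene 425 circle ((533.896484375, 290.1522521972656), 45.1838493347168) plane [-0.0272  0.0061  0.0865] [0.0796 0.0906]
scene 0.86 [0.5335 0.2935 0.073 ]
side 644 circle ((531.3888549804688, 290.2181701660156), 44.0576171875) plane [ 0.0005 -0.0147  0.0838] [0.0769 0.0879]
side 0.68 [0.537  0.2915 0.0735]
163 [ 475.6 -306.5] [-0.066  0.12   0.077] 29.35
```

View pics/fin.png

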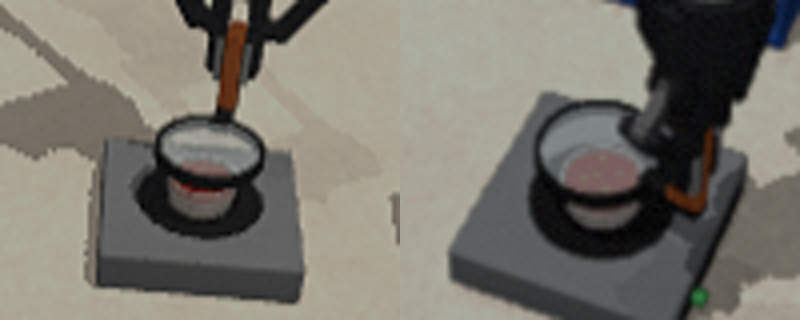

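The lens sits level above the open dish in both views (210,150 / 600,150), about 1 mm too far in +y. I'll trim that, settle and hand in.

>>> carry_out:
  delta_pos:
    - [-0.001, -0.0024, 0.001]
    - [-0.001, -0.0024, 0.001]
    - [-0.001, -0.0024, 0.001]
    - [-0.001, -0.0024, 0.001]
    - [-0.001, -0.0024, 0.001]
    - [-0.001, -0.0024, 0.001]
    - [-0.001, -0.0024, 0.001]
    - [-0.001, -0.0024, 0.001]
  turn:
    - [0, 0, 0]
    - [0, 0, 0]
    - [0, 0, 0]
    - [0, 0, 0]
    - [0, 0, 0]
    - [0, 0, 0]
    - [0, 0, 0]
    - [0, 0, 0]
  claw: [1, 1, 1, 1, 1, 1, 1, 1]

```text
clock: 30.15
position: [0.4725, 0.3135, 0.1054]
ee_rot: [0.0, 0.189, 0.982, 0.0]
contact_force: [0.1, 1.5, -0.2]
width: 0.0132
gripper_force: 87.8
```

```bash
python3 - <<'E'
from h import *
s=manip.get_state();print(s["position"],s["contact_force"],s["gripper_force"],s["clock"]); print(*lid("scene"))
print(manip.sign_off())
E
```

```text
[0.4725499  0.31348764 0.10541362] [ 0.12403615  1.54002136 -0.17476195] 87.82336592674255 30.15
162 [ 477.3 -305.9] [-0.063  0.13   0.077] 30.2
the job is handed in; nothing more can be done
None
```

Handed in at 30.2 s: the lid rests on the green dome about 2 mm off-centre, leaning about 9° and rocking slightly when last seen, and the magnifier is held nearly level about 15 mm above the open dish; no verdict was returned.

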